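# Close a sprung pump valve: spacer over the dowels, then hold the bonnet down

## Task

Put the irrigation pump's valve together: first lower the holed spacer plate over the two dowels of the valve body until it lies flat on it and let go of it, then fit the bonnet over the same dowels and push it down against the valve spring until it is closed flush on the spacer with no gap. Finish while still holding the bonnet firmly pressed down with a steady push of about 20 N, so that a mate could put in the bolts: do not let go, or the spring will lift it. Leave the pot, the jar and the wrench where they are.

Things in the scene. Friction and masses are not known exactly. Their poses are not given: they have to be found in the camera images.
- valve_body: The valve's lower part, an aluminium casting on a wooden cradle 160 x 90 x 20 mm that is screwed to the bench; it does not move. Origin on the bench under its centre, z up, x along its length. Under its top flange it is narrower (46 mm). A brass pipe stub (32 mm) sticks out at the +x end, 34 mm above the bench, 74 mm from the centre.
- seat (a point): Centre of the valve body's level top face (seat), 130 x 52 mm, 60 mm above the bench; x along the 130 mm, z up. Two upright steel dowels, 10 mm in diameter, stand on it at x = +50 and -50 mm, tips 30 mm above the seat; the top 6 mm taper to 4.4 mm. At the centre a sprung brass plunger, 18 mm across, stands 20 mm above the seat.
- plunger (a joint): Travel (m) of the plunger: 0 = free, top 20 mm above the seat; grows as it is pressed down, limit 0.010. It reads about 0.006 when the bonnet is closed flush on the fitted spacer. The spring pushes up with 5.5 N at 0 and 10 N at 0.006: more than the bonnet's weight, so closing takes 6 or 7 N of push, what goes beyond presses the parts together, and a bonnet let go rises some mm.
- spacer_mid (a point): Centre (half-way up) of the spacer, a loose flat aluminium plate 130 x 56 x 14 mm, lying on the bench; x along the 130 mm, z up. Two dowel holes right through, 12 mm with slightly bevelled rims, at x = +50 and -50 mm; a 30 mm hole in the middle clears the plunger. Fits either way round. Can be taken by its long edges, 56 mm apart. Seated, this point is 7 mm above the seat.
- spacer: The same spacer, 0.14 to 0.28 kg; its origin is the centre of its underside.
- bonnet_grip (a point): Centre of the grip rib on top of the bonnet, 60 mm above the bonnet's underside; x along the rib and the bonnet's length, z up. The rib is upright and flat: 50 mm long (x), 18 mm thick (y), from 38 to 80 mm above the underside; the dome below it ends at 38 mm. Closed on the spacer, this point is 74 mm above the seat.
- bonnet: The bonnet, a loose aluminium casting, 0.32 to 0.46 kg, standing on the bench; origin at the centre of its underside. Flange 130 (x) x 56 x 14 mm with two through dowel holes, 12 mm, bevelled rims, at x = +50 and -50 mm; a round dome 56 mm across on it, then the grip rib. The closed middle of its underside presses on the plunger. Fits either way round.
- pot: Bystander: empty terracotta flower pot, 90 mm across, 75 mm high, beyond the work; origin at the centre of its underside.
- jar: Bystander: closed glass jar with a steel lid, 64 mm across, 80 mm high, beyond the work; origin at the centre of its underside.
- wrench: Bystander: steel wrench lying on the bench beyond the work; origin at the centre of its underside.

How it is judged:
By the outcome, as a careful person would: the job done as asked, in the order asked, and still so for the second after the job is handed in, while the arm keeps its last pose, push and grip.
It also fails if it takes over 64 s, if anything falls off the work surface, if the arm or the gripper's body presses on something with over 40 N, if the wrist force passes 120 N, or if a joint passes its speed limit or range.

## Robot

A 6-joint arm with a two-finger parallel gripper is mounted at the origin on the work surface. World frame = base frame: x ahead of the robot, y to its left, z up, the work surface at z = 0. Lengths are in m, angles in degrees, forces in N, time in s.
With the tool pointing down it reaches from about 0.4 to 0.825 m from the base axis. Payload 7 kg.
Tool frame: the origin (TCP) lies between the finger pads; the fingertips stand 19 mm ahead of it and the grasp point (between the pads) is the TCP; z points along the fingers, y is the line along which they close (so a half turn about z gives the same grasp; the last joint's range is limited). The gripper opens to 88 mm and grips with 3 to 60 N. Pads are 19 mm wide; open, the fingers measure 130 mm over their backs; the gripper's body (78 mm by 193 mm) begins 47 mm behind the grasp point.
Start: joints at [92.08, 20.546, 0.682, 0, -70.136, -16.507], TCP at [0.168, 0.654, 0.246] pointing down, gripper open.
Joint ranges: [-176.03, 176.03], [-82.01, 121.73], [-58.28, 71.71], [-173.87, 95.51], [-174.79, -0.11], [-173.66, 173.66]. Speed limits (degrees/s): [136.94, 136.94, 172.46, 180, 180, 180].

## Interface

Orientations are given as [roll, pitch, yaw] about the fixed x, y, z axes, in that order (R = Rz(yaw) Ry(pitch) Rx(roll)).
In Python, from plant import r gives the robot as it stands. The module is installed in compiled form; this text tells all that it offers.
- The arm moves only by the shell command python3 -m pendant 'ROWS' [OPENING] [FORCE]. ROWS is JSON, a list of rows, each a list of 6 numbers: the shift along the tool's x, y, z in mm, then the turn, a rotation vector about the tool's x, y, z in rad. In form: [[tx, ty, tz, wx, wy, wz], ...]. A call has 1 to 20 rows; each row is the pose to reach, as a shift and turn from the pose commanded when the call began, along the tool's axes at that moment; what a row does not reach only later rows make up. A row lasts 1/8 s, in which the tool goes at most 62.5 mm and 10.7 degrees, less where a joint would pass 70% of its speed; a pose out of reach is approached as far as the arm can. A call with a gripper value outside its range is refused whole. OPENING is the finger opening in mm, from 0 to 87.6, set as the call begins (- or left out, the last holds). The fingers move at their own pace and stop on an object; FORCE is the grip in N (left out, the last holds). Time passes only in rows, so rows that repeat a pose let the fingers close. It gives the time, the measured TCP pose, the force, the opening and the grip force at its end, in the units of the state.
- r.get_state(): the state, without advancing time (a new reading comes with each control period).
- r.capture(name): name is "scene" or "top" or "wrist"; returns the picture (384x512x3 uint8, red, green, blue); there is no depth.
- r.camera_params(name): a dict with "mtx" (3x3 intrinsics, pixels), "distortion" ([k1, k2, p1, p2, k3] as OpenCV has them; the pictures are not rectified), "rvec" (rotation vector, rad) and "tvec" (3), from world to camera coordinates, as OpenCV has them; the wrist camera has in their place "mount" (4x4, takes a point from camera to tool coordinates, whose origin is the TCP and whose axes are the flange's). Camera axes: x right, y down, z forward; pixel columns grow to the right and rows downward; lengths in m; the calibration is good to about 2 mm. A picture is of the moment at which its call begins: read the wrist's pose just before it. camera_params takes no time and is no camera call.
- r.close_job(): hands the job in; it is judged then, once.
The state is a dict: "time_s": time; "joints": joint angles; "qd": joint speeds; "joint_torque": joint torques, N m; "tcp_pos": TCP position; "eef_rot": TCP orientation; "contact_force": force on the tool from outside, world axes, zero at the start; "moment": the same for the moment, N m; "gripper_width": finger opening in m; "gripper_force": force on a finger pad.
Only numpy, scipy, OpenCV 4.12 (cv2) and the standard library are available. Lean on these libraries where they do the work, as an engineer would, in place of code of your own. Each camera call takes 0.05 s, during which the arm holds its last target. There are 200 camera calls.

## Working session

There is one attempt and no reset: what is moved stays moved. The work goes in short steps, Python scripts to look and compute and a shell command to move; the robot and the scene stay as the last step left them, time stands still between calls to the robot, and variables do not carry over. Pictures are saved under pics/ and viewed, at most 10 in all, crops included, and the job is handed in when it is done.

```bash
mkdir -p pics
cat > h.py <<'E'
import numpy as np, cv2
from scipy.spatial.transform import Rotation as R
from plant import r
def tool():
    s=r.get_state(); T=np.eye(4); T[:3,:3]=R.from_euler('xyz',s['eef_rot'],degrees=True).as_matrix(); T[:3,3]=s['tcp_pos']; return T
def ray(name,uv,T=None):
    p=r.camera_params(name); n=cv2.undistortPoints(np.array(uv,float).reshape(-1,1,2),np.array(p['mtx']),np.array(p['distortion'])).reshape(-1,2)
    d=np.c_[n,np.ones(len(n))]
    if name=='wrist':
        M=T@np.array(p['mount']); return M[:3,3],d@M[:3,:3].T
    A=cv2.Rodrigues(np.array(p['rvec'],float))[0]; return -A.T@np.array(p['tvec'],float).ravel(),d@A
def at(name,uv,z,T=None):
    o,d=ray(name,uv,T); z=np.broadcast_to(z,len(d)); return o+d*((z-o[2])/d[:,2])[:,None]
def proj(name,P,T=None):
    p=r.camera_params(name); P=np.array(P,float).reshape(-1,3)
    if name=='wrist':
        M=np.linalg.inv(T@np.array(p['mount'])); rv=cv2.Rodrigues(M[:3,:3])[0]; tv=M[:3,3]
    else: rv,tv=np.array(p['rvec'],float),np.array(p['tvec'],float)
    return cv2.projectPoints(P,rv,tv,np.array(p['mtx']),np.array(p['distortion']))[0].reshape(-1,2)
def go(xyz,yaw):
    "shift/turn in tool axes to reach xyz (m), tool down with tool-y closing line at world yaw deg"
    T=tool(); best=None
    for k in(0,180):
        a=np.radians(yaw+k); y=np.array([np.cos(a),np.sin(a),0]); z=np.array([0,0,-1.]); G=np.c_[np.cross(y,z),y,z]
        w=R.from_matrix(T[:3,:3].T@G).as_rotvec()
        if best is None or np.linalg.norm(w)<np.linalg.norm(best): best=w
    print('shift mm',np.round(T[:3,:3].T@(np.array(xyz)-T[:3,3])*1000,1),'turn',np.round(best,4))
def snap(name,f,crop=None,k=1):
    im=r.capture(name)
    if crop: a,b,c,d=crop; im=im[b:d,a:c]
    cv2.imwrite('pics/'+f,cv2.resize(im[:,:,::-1],None,fx=k,fy=k,interpolation=cv2.INTER_CUBIC)); return im
E
python3 - <<'E'
from h import *
print(r.get_state())
a=[r.capture(n) for n in('top','scene')]
cv2.imwrite('pics/a.png',cv2.resize(a[0][:,:,::-1],(800,600),interpolation=cv2.INTER_CUBIC))
cv2.imwrite('pics/b.png',cv2.resize(a[1][:,:,::-1],(800,600),interpolation=cv2.INTER_CUBIC))
print(r.camera_params('wrist'))
for n in('top','scene'): print(ray(n,[[256,192]]))
E
```

```text
{'time_s': 0.0, 'joints': array([ 9.20773735e+01,  2.05936431e+01,  6.32820563e-01, -2.09010005e-02,
       -7.01364878e+01, -1.65054490e+01]), 'qd': array([-0.09263124, -0.02209711, -0.02084125,  0.0579751 ,  0.01617251,
        0.1395529 ]), 'joint_torque': array([ 9.10825838e-04, -5.82715559e+01,  2.93052864e+01,  6.99683726e+00,
        6.99693774e-03, -1.61065159e-04]), 'tcp_pos': array([0.16810778, 0.65324468, 0.24458805]), 'eef_rot': array([ 1.79901117e+02, -8.81098108e-03, -1.44351863e+01]), 'contact_force': array([-0.132069  ,  0.41133025, -0.02530199]), 'moment': array([-0.04572801, -0.02603741, -0.00944046]), 'gripper_force': 0.0, 'gripper_width': 0.0875355777605994}
{'mtx': array([[326.0552422 ,   0.        , 255.16024005],
       [  0.        , 326.0552422 , 190.24051589],
       [  0.        ,   0.        ,   1.        ]]), 'distortion': array([-0.04838215,  0.        ,  0.        ,  0.        ,  0.        ]), 'mount': array([[-7.43772854e-04, -9.64459794e-01, -2.64228599e-01,
         7.10003485e-02],
       [ 9.99999187e-01, -9.91040655e-04,  8.02511982e-04,
         4.34639021e-05],
       [-1.03585182e-03, -2.64227787e-01,  9.64459747e-01,
        -1.40208452e-01],
       [ 0.00000000e+00,  0.00000000e+00,  0.00000000e+00,
         1.00000000e+00]])}
(array([0.43778272, 0.01482305, 1.12064388]), array([[ 0.16990189, -0.01036628, -0.98555824]]))
(array([ 1.02854417, -0.22228201,  0.7084024 ]), array([[-0.5009846 ,  0.28965752, -0.81568996]]))
```

View pics/a.png

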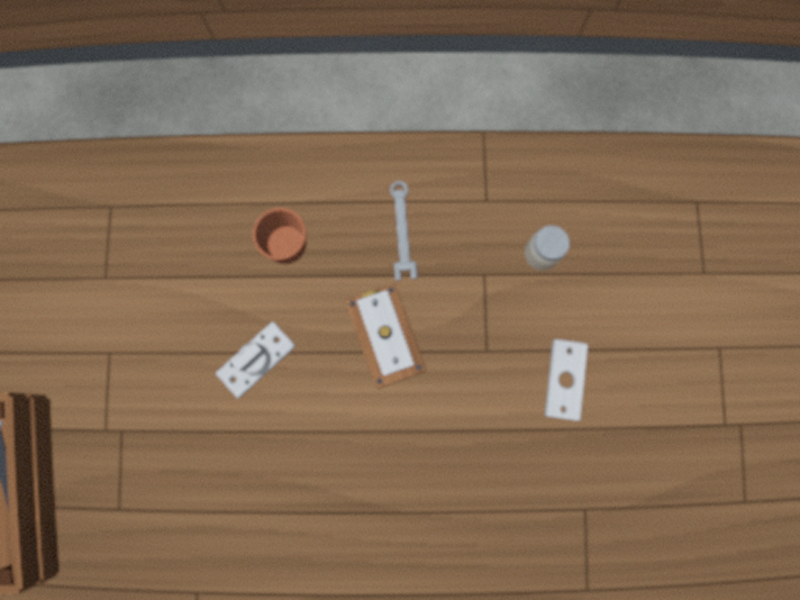

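View pics/b.png

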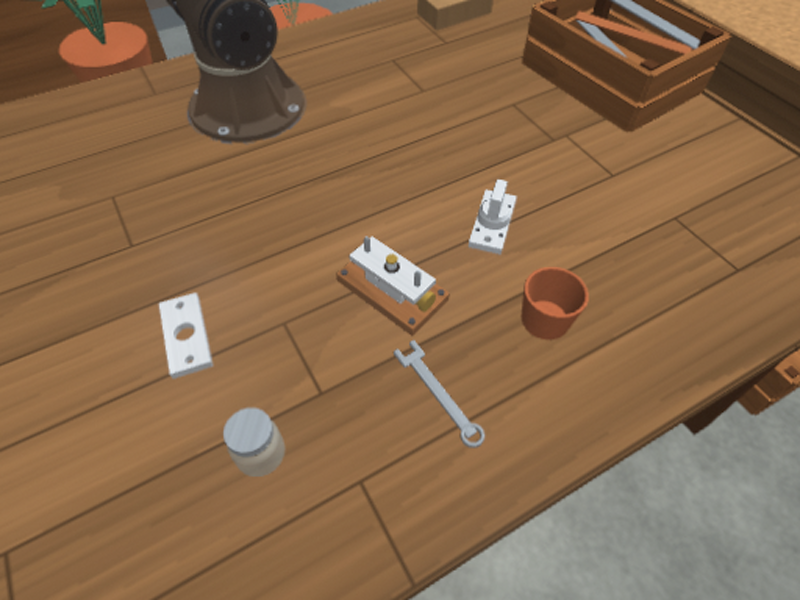

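The top view (800x600) shows the spacer holes at (569,351) and (563,409), and the dowel tips near (375,302) and (396,361). The plunger is at (385,331), and the bonnet holes are at (276,340) and (233,380). The pot, wrench and jar are beyond the work.

Run:
```python
from h import *
def two(n,A,z):
    P=at(n,np.array(A)/1.5625,z); d=P[0]-P[1]; print(n,np.round(P,4).tolist(),'c',np.round(P[:2].mean(0),4),'len',round(np.linalg.norm(d[:2]),4),'yaw',round(np.degrees(np.arctan2(d[1],d[0])),1))
two('top',[(569,351),(563,409)],.014); two('scene',[(179.5,306),(189.5,359)],.014)
two('top',[(375,302),(396,361)],.09); two('scene',[(417,273),(367,238)],.09)
two('top',[(276,340),(233,380)],.014); two('scene',[(488,239),(502,194)],.014)
```

```text
top [[0.5375, -0.285, 0.014], [0.4395, -0.2701, 0.014]] c [ 0.4885 -0.2775  0.014 ] len 0.0992 yaw -8.6
scene [[0.4457, -0.2722, 0.014], [0.5429, -0.2868, 0.014]] c [ 0.4943 -0.2795  0.014 ] len 0.0983 yaw 171.5
top [[0.6126, 0.044, 0.09], [0.5179, 0.0113, 0.09]] c [0.5652 0.0277 0.09  ] len 0.1002 yaw 19.1
scene [[0.6199, 0.0417, 0.09], [0.526, 0.0109, 0.09]] c [0.5729 0.0263 0.09  ] len 0.0988 yaw 18.1
top [[0.561, 0.2159, 0.014], [0.4929, 0.2886, 0.014]] c [0.527  0.2523 0.014 ] len 0.0996 yaw -46.9
scene [[0.5665, 0.2141, 0.014], [0.4911, 0.2973, 0.014]] c [0.5288 0.2557 0.014 ] len 0.1123 yaw -47.9
```

Run:
```python
from h import *
go((.527,.254,.2),75.6);go((.57,.03,.2),75.6);go((.49,-.278,.16),81.4)
```

```text
shift mm [447.1 297.2  45.2] turn [ 0.0014 -0.0002 -0.0006]
shift mm [544.5 503.4  45.6] turn [ 0.0014 -0.0002 -0.0006]
shift mm [543.8 821.6  86. ] turn [ 1.500e-03 -1.000e-04 -1.018e-01]
```

```bash
python3 -m pendant '[[40,27,4,0,0,0],[81,54,8,0,0,0],[122,81,12,0,0,0],[163,108,16,0,0,0],[203,135,21,0,0,0],[244,162,25,0,0,0],[285,189,29,0,0,0],[325,216,33,0,0,0],[366,243,37,0,0,0],[407,270,41,0,0,0],[447,297,45,0,0,0],[447,297,45,0,0,0],[447,297,45,0,0,0]]'
python3 - <<'E'
from h import *
T=tool();np.save('Tb.npy',T);im=r.capture('wrist');cv2.imwrite('pics/w1raw.png',im[:,:,::-1])
p=proj('wrist',[.527,.254,.04],T);print(p)
go((.57,.03,.2),75.6)
E
```

```text
time_s: 1.72
tcp_pos: [0.527, 0.2545, 0.2002]
eef_rot: [180.0, 0.0, -14.5]
contact_force: [0.2, 0.5, 0.2]
gripper_width: 0.0877
gripper_force: 0.0
[[255.23118953 178.48388979]]
shift mm [ 97.9 207.2   0.5] turn [ 0.0001  0.0002 -0.0003]
```

```bash
python3 -m pendant '[[20,41,0,0,0,0],[40,82,0,0,0,0],[60,124,0,0,0,0],[80,165,0,0,0,0],[98,207,0,0,0,0],[98,207,0,0,0,0],[98,207,0,0,0,0]]'
python3 - <<'E'
from h import *
T=tool();np.save('Tv.npy',T);im=r.capture('wrist');cv2.imwrite('pics/w2raw.png',im[:,:,::-1])
a=cv2.imread('pics/w1raw.png');b=im[:,:,::-1]
# crops 160..350 x 100..290, stacked
c=np.hstack([cv2.resize(q[70:320,155:355],(400,500),interpolation=cv2.INTER_CUBIC) for q in(a,b)])
cv2.imwrite('pics/w12.png',c)
go((.49,-.278,.16),81.4)
E
```

```text
time_s: 2.65
tcp_pos: [0.5703, 0.0307, 0.2008]
eef_rot: [-180.0, -0.0, -14.4]
contact_force: [0.0, 0.1, 0.3]
gripper_width: 0.0875
gripper_force: 0.0
shift mm [ -1.2 319.3  40.6] turn [-0.0003 -0.0002 -0.1004]
```

View pics/w12.png

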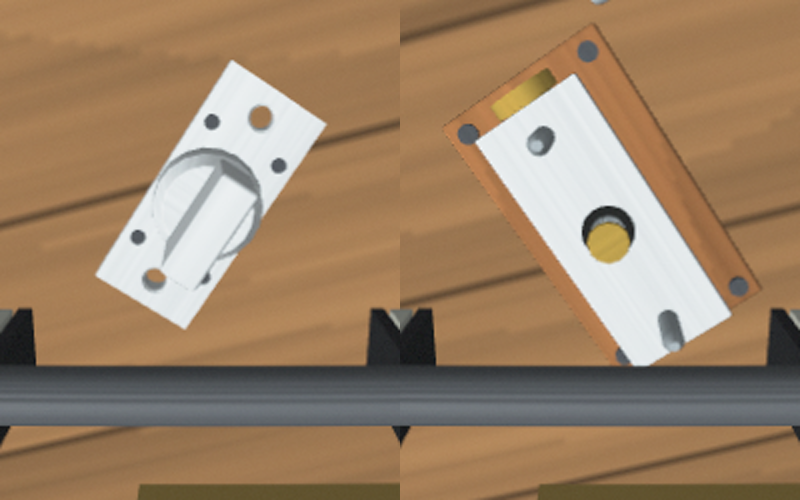

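The left half shows the bonnet: flange holes at (260,118) and (154,279), corners at (232,60), (326,124), (186,329) and (96,276). The right half shows the body: dowel tips at (537,147) and (674,346), plunger top at (609,243), seat corners at (575,74), (477,141) and (730,316).

```bash
cat >> h.py <<'E'
from scipy.optimize import least_squares
def fit(name,T,model,uv,x0):
    model=np.array(model,float);uv=np.array(uv,float)
    def w(q):
        c,s=np.cos(np.radians(q[2])),np.sin(np.radians(q[2])); P=model.copy(); P[:,0]=q[0]+c*model[:,0]-s*model[:,1]; P[:,1]=q[1]+s*model[:,0]+c*model[:,1]; return P
    f=lambda q:(proj(name,w(q),T)-uv).ravel()
    k=least_squares(f,x0,x_scale=[.01,.01,5],loss='soft_l1',diff_step=1e-4); print(np.round(k.x,4),'res px',np.round(f(k.x).reshape(-1,2),1).tolist()); return k.x
E
python3 - <<'E'
from h import *
o=np.array([155,70])
B=np.array([(260,118),(154,279),(232,60),(326,124),(186,329),(96,276)])/2+o
fit('wrist',np.load('Tb.npy'),[(.05,0,.014),(-.05,0,.014),(.065,.028,.014),(.065,-.028,.014),(-.065,-.028,.014),(-.065,.028,.014)],B,[.527,.254,-47])
V=np.array([(537,147),(674,346),(609,243),(575,74),(477,141),(730,316)])-[400,0]; V=V/2+o
m=[(.05,0,.09),(-.05,0,.09),(0,0,.08),(.065,-.026,.06),(.065,.026,.06),(-.065,-.026,.06)]
T=np.load('Tv.npy')
fit('wrist',T,m,V,[.57,.027,18]);fit('wrist',T,m[:3],V[:3],[.57,.027,18]);fit('wrist',T,m[3:],V[3:],[.57,.027,18])
E
```

```text
[  0.528    0.2503 -47.2071] res px [[0.9, 0.2], [0.8, 0.4], [-0.4, 0.2], [-0.3, -0.2], [-0.4, -0.2], [-0.2, -0.4]]
[ 0.5676  0.0277 18.7341] res px [[0.5, -0.5], [-0.1, 0.3], [-0.3, 0.5], [0.2, -0.4], [-1.1, 0.2], [0.7, -0.0]]
[ 0.5676  0.0277 19.1809] res px [[0.0, -0.3], [0.3, -0.0], [-0.3, 0.4]]
[ 0.5675  0.0279 18.4908] res px [[0.4, -0.3], [-1.0, 0.1], [0.4, 0.3]]
```

```bash
python3 -m pendant '[[0,46,6,0,0,-0.0143],[0,91,12,0,0,-0.0286],[0,137,18,0,0,-0.043],[0,182,24,0,0,-0.057],[0,228,30,0,0,-0.071],[0,274,36,0,0,-0.086],[-1,319,41,0,0,-0.1],[-1,319,41,0,0,-0.1],[-1,319,41,0,0,-0.1]]'
python3 - <<'E'
from h import *
T=tool();np.save('Ts.npy',T);im=r.capture('wrist')
print(proj('wrist',[.49,-.278,.014],T))
cv2.imwrite('pics/w3.png',cv2.resize(im[50:300,155:355,::-1],(480,600),interpolation=cv2.INTER_CUBIC))
E
```

```text
time_s: 3.82
tcp_pos: [0.4905, -0.278, 0.1596]
eef_rot: [-180.0, -0.0, -8.7]
contact_force: [-0.1, -0.1, -0.0]
gripper_width: 0.0874
gripper_force: 0.0
[[254.94949765 182.97560429]]
```

View pics/w3.png

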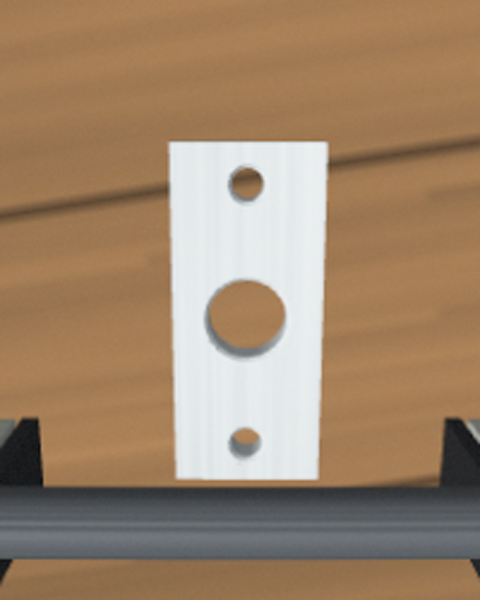

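The spacer's corners are at (169,142), (327,142), (318,479) and (176,479), with holes at (246,184), (246,318) and (245,442).

Run:
```python
from h import *
U=np.array([(169,142),(327,142),(318,479),(176,479),(246,184),(245,442),(246,318)])/2.4+[155,50]
q=fit('wrist',np.load('Ts.npy'),[(.065,.028,.014),(.065,-.028,.014),(-.065,-.028,.014),(-.065,.028,.014),(.05,0,.014),(-.05,0,.014),(0,0,.014)],U,[.49,-.278,-8.6])
go((q[0],q[1],.025),q[2]+90)
```

```text
[ 0.4896 -0.2805 -8.7621] res px [[-0.2, -0.0], [-0.4, 0.1], [-0.7, -0.7], [-0.0, -0.7], [0.5, 0.3], [0.5, 0.2], [0.3, 0.5]]
shift mm [ -0.7   2.9 134.7] turn [-0.0001 -0.0004  0.0026]
```

```bash
python3 -m pendant '[[-0.5,3,40,0,0,0],[-0.5,3,85,0,0,0],[-0.5,3,115,0,0,0],[-0.5,3,130,0,0,0],[-0.5,3,137,0,0,0],[-0.5,3,137,0,0,0]]' && python3 -m pendant '[[0,0,0,0,0,0],[0,0,0,0,0,0],[0,0,0,0,0,0],[0,0,0,0,0,0],[0,0,0,0,0,0],[0,0,0,0,0,0]]' 40 35
python3 - <<'E'
from h import *
T=tool();print(T)
go((.5676,.0277,.15),108.8)
E
```

```text
time_s: 4.62
tcp_pos: [0.4897, -0.2815, 0.023]
eef_rot: [180.0, -0.0, -8.7]
contact_force: [0.1, -0.0, 0.4]
gripper_width: 0.0878
gripper_force: 0.0
time_s: 5.38
tcp_pos: [0.4892, -0.2818, 0.0229]
eef_rot: [180.0, -0.0, -8.7]
contact_force: [-0.7, 1.3, 5.1]
gripper_width: 0.0559
gripper_force: 35.0
[[ 9.88506641e-01 -1.51176929e-01  3.95032645e-04  4.89215923e-01]
 [-1.51176902e-01 -9.88506720e-01 -9.61111526e-05 -2.81788903e-01]
 [ 4.05022213e-04  3.52867012e-05 -9.99999917e-01  2.28929483e-02]
 [ 0.00000000e+00  0.00000000e+00  0.00000000e+00  1.00000000e+00]]
shift mm [  30.7 -317.8 -127.1] turn [ 1.000e-04 -4.000e-04 -4.799e-01]
```

```bash
python3 -m pendant '[[0,0,-25,0,0,0],[0,0,-70,0,0,0],[2,-20,-115,0,0,-0.03],[5,-60,-127,0,0,-0.1],[10,-105,-127,0,0,-0.17],[15,-150,-127,0,0,-0.24],[19,-195,-127,0,0,-0.31],[24,-240,-127,0,0,-0.37],[28,-280,-127,0,0,-0.43],[31,-305,-127,0,0,-0.47],[31,-318,-127,0,0,-0.48],[31,-318,-127,0,0,-0.48],[31,-318,-127,0,0,-0.48]]'
python3 - <<'E'
from h import *
T=tool();np.save('Tc.npy',T);im=r.capture('wrist')
print(T)
cv2.imwrite('pics/w4.png',cv2.resize(im[20:270,155:355,::-1],(480,600),interpolation=cv2.INTER_CUBIC))
go((.5676,.0277,.15),108.8)
E
```

```text
time_s: 7.0
tcp_pos: [0.5673, 0.0271, 0.1493]
eef_rot: [-180.0, 0.0, 18.7]
contact_force: [0.3, -1.1, -2.2]
gripper_width: 0.0558
gripper_force: 35.0
[[ 9.46956902e-01  3.21359916e-01 -6.55692286e-04  5.67323625e-01]
 [ 3.21359853e-01 -9.46957129e-01 -2.02854925e-04  2.71394225e-02]
 [-6.86101927e-04 -1.86183052e-05 -9.99999764e-01  1.49327136e-01]
 [ 0.00000000e+00  0.00000000e+00  0.00000000e+00  1.00000000e+00]]
shift mm [ 0.4 -0.5 -0.6] turn [-0.      0.0005 -0.0012]
```

View pics/w4.png

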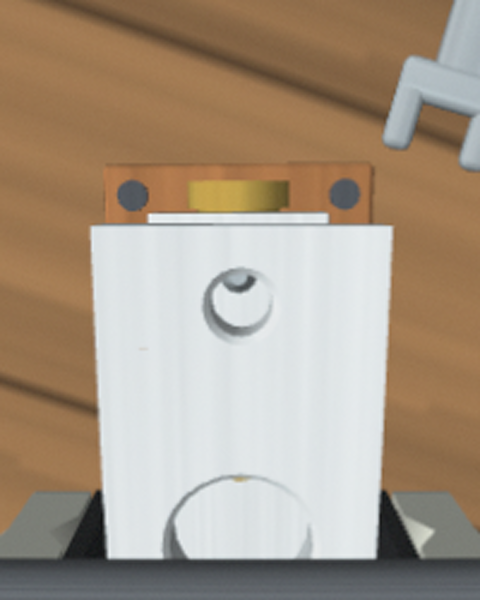

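The held spacer's front corners are at (91,226) and (392,226). The seat's front corners show at (149,213) and (328,213), the cradle edge is at y=164, and the dowel tip is visible through the hole at (238,280). I'll work out the remaining offset.

Run:
```python
from h import *
T=np.load('Tc.npy'); f=lambda a:np.array(a)/2.4+[155,20]
zs=T[2,3]-.0089; Ti=np.linalg.inv(T)
def tl(uv,z): P=at('wrist',f(uv),z,T); return np.round((np.c_[P,np.ones(len(P))]@Ti.T)[:,:3]*1000,2)
print('spacer corners',tl([(91,226),(392,226)],zs).tolist())
print('seat corners',tl([(149,213),(328,213)],.06).tolist())
print('cradle corners',tl([(105,164),(373,164)],.02).tolist())
```

```text
spacer corners [[65.36, -27.67, 8.86], [65.32, 28.44, 8.85]]
seat corners [[65.91, -25.88, 89.28], [65.87, 25.24, 89.28]]
cradle corners [[80.92, -44.53, 129.27], [80.85, 44.12, 129.27]]
```

```bash
python3 -m pendant '[[0.5,-0.6,15,0,0,0],[0.5,-0.6,30,0,0,0],[0.5,-0.6,35,0,0,0],[0.5,-0.6,38,0,0,0],[0.5,-0.6,41,0,0,0],[0.5,-0.6,44,0,0,0],[0.5,-0.6,47,0,0,0],[0.5,-0.6,47,0,0,0]]'
```

```text
time_s: 8.05
tcp_pos: [0.5679, 0.0286, 0.1024]
eef_rot: [-180.0, 0.0, 18.8]
contact_force: [-0.0, -0.1, -2.6]
gripper_width: 0.0557
gripper_force: 35.0
```

```bash
python3 -m pendant '[[0,0,4,0,0,0],[0,0,8,0,0,0],[0,0,12,0,0,0],[0,0,16,0,0,0],[0,0,18,0,0,0],[0,0,19.5,0,0,0],[0,0,20.5,0,0,0],[0,0,20.5,0,0,0]]'
```

```text
time_s: 9.05
tcp_pos: [0.568, 0.0286, 0.0829]
eef_rot: [180.0, -0.0, 18.8]
contact_force: [-3.2, -1.9, 6.1]
gripper_width: 0.0555
gripper_force: 35.0
```

```bash
python3 -m pendant '[[0,0,-0.5,0,0,0],[0,0,-0.5,0,0,0],[0,0,-0.5,0,0,0],[0,0,-0.5,0,0,0],[0,0,-0.5,0,0,0]]' 87.6 && python3 -m pendant '[[0,0,-20,0,0,0],[0,0,-50,0,0,0],[0,0,-90,0,0,0],[0,0,-117,0,0,0],[0,0,-117,0,0,0],[0,0,-117,0,0,0]]'
python3 - <<'E'
from h import *
T=tool();np.save('Td.npy',T);im=r.capture('wrist');print(T)
cv2.imwrite('pics/w5.png',cv2.resize(im[50:270,155:355,::-1],None,fx=2.7,fy=2.7,interpolation=cv2.INTER_CUBIC))
go((.528,.2503,.2),-47.2+90)
go((.528,.2503,.06),-47.2+90)
E
```

```text
time_s: 9.68
tcp_pos: [0.5681, 0.0286, 0.0825]
eef_rot: [180.0, 0.0, 18.8]
contact_force: [0.7, 0.5, -0.0]
gripper_width: 0.0873
gripper_force: 0.0
time_s: 10.42
tcp_pos: [0.5676, 0.0286, 0.199]
eef_rot: [-180.0, 0.0, 18.8]
contact_force: [0.5, 0.1, 0.3]
gripper_width: 0.0875
gripper_force: 0.0
[[ 9.46697250e-01  3.22123878e-01 -7.23365073e-04  5.67581491e-01]
 [ 3.22124064e-01 -9.46697451e-01  1.53169864e-04  2.85692083e-02]
 [-6.35468200e-04 -3.78018786e-04 -9.99999727e-01  1.98972106e-01]
 [ 0.00000000e+00  0.00000000e+00  0.00000000e+00  1.00000000e+00]]
shift mm [  34.1 -222.7   -1.4] turn [7.0000e-04 1.5000e-03 1.1518e+00]
shift mm [  34.4 -222.7  138.6] turn [7.0000e-04 1.5000e-03 1.1518e+00]
```

View pics/w5.png

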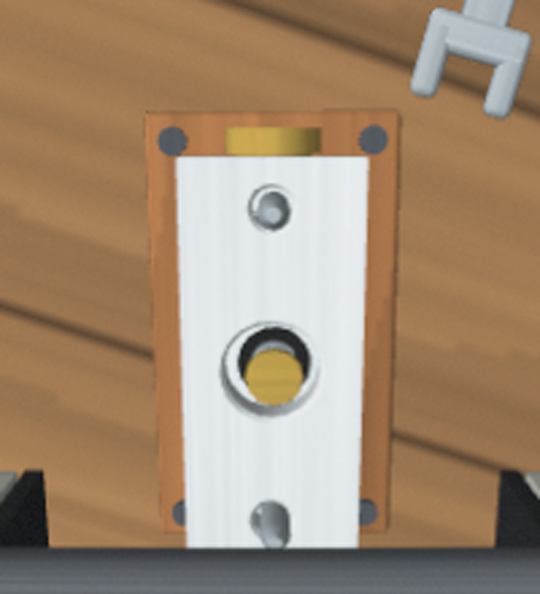

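The spacer lies seated with the dowels through both holes, near (270,208) and (270,522), and the plunger in the middle. Next is the bonnet.

```bash
python3 -m pendant '[[4,-27,0,0,0,0.14],[8,-55,0,0,0,0.29],[13,-83,0,0,0,0.43],[17,-111,0,0,0,0.58],[21,-139,0,0,0,0.72],[26,-167,0,0,0,0.86],[30,-195,0,0,0,1.01],[34,-222,0,0,0,1.15],[34,-222.7,30,0,0,1.152],[34,-222.7,60,0,0,1.152],[34,-222.7,60,0,0,1.152],[34,-222.7,60,0,0,1.152]]'
python3 - <<'E'
from h import *
T=tool();np.save('Te.npy',T);im=r.capture('wrist');print(np.round(T,4))
cv2.imwrite('pics/w6.png',cv2.resize(im[50:300,155:355,::-1],(480,600),interpolation=cv2.INTER_CUBIC))
go((.528,.2503,.062),-47.2+90)
E
```

```text
time_s: 11.98
tcp_pos: [0.5288, 0.2505, 0.14]
eef_rot: [180.0, -0.0, -47.2]
contact_force: [-0.4, -0.1, 0.4]
gripper_width: 0.0877
gripper_force: 0.0
[[ 6.796e-01 -7.336e-01  2.000e-04  5.288e-01]
 [-7.336e-01 -6.796e-01 -5.000e-04  2.505e-01]
 [ 5.000e-04  2.000e-04 -1.000e+00  1.400e-01]
 [ 0.000e+00  0.000e+00  0.000e+00  1.000e+00]]
shift mm [-0.5  1.1 78.5] turn [-0.0011 -0.0004  0.0001]
```

View pics/w6.png

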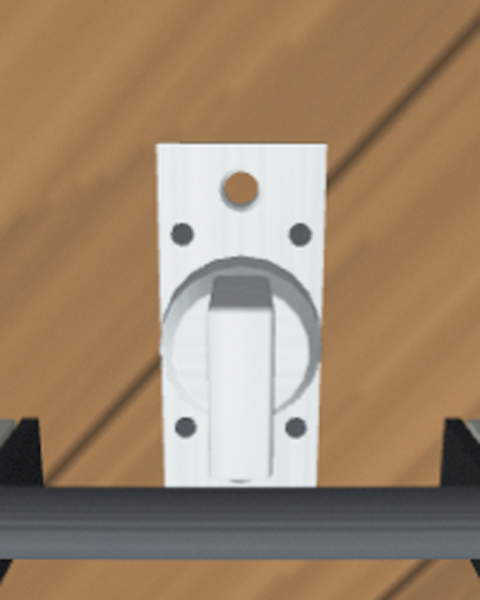

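The gripper is lined up with the rib, whose top runs from (209,308) to (272,480). The flange's front corners are at (157,143) and (327,143).

```bash
python3 -m pendant '[[-0.5,0.5,30,0,0,0],[-0.5,0.5,60,0,0,0],[-0.5,0.5,72,0,0,0],[-0.5,0.5,78,0,0,0],[-0.5,0.5,78,0,0,0]]' && python3 -m pendant '[[0,0,0,0,0,0],[0,0,0,0,0,0],[0,0,0,0,0,0],[0,0,0,0,0,0],[0,0,0,0,0,0],[0,0,0,0,0,0],[0,0,0,0,0,0],[0,0,0,0,0,0]]' 5 50
python3 - <<'E'
from h import *
T=np.load('Te.npy');Ti=np.linalg.inv(T);P=at('wrist',np.array([(157,143),(327,143)])/2.4+[155,50],.014,T);print(np.round((np.c_[P,np.ones(2)]@Ti.T)[:,:3]*1000,2))
print(np.round(tool(),4))
go((.5680,.0281,.185),108.8)
E
```

```text
time_s: 12.65
tcp_pos: [0.5282, 0.2507, 0.0622]
eef_rot: [-179.9, -0.0, -47.2]
contact_force: [-0.2, 0.0, 0.6]
gripper_width: 0.0873
gripper_force: 0.0
time_s: 13.65
tcp_pos: [0.528, 0.2507, 0.0616]
eef_rot: [-180.0, 0.0, -47.2]
contact_force: [2.3, 2.3, 3.2]
gripper_width: 0.0177
gripper_force: 50.0
[[ 64.79 -27.35 125.99]
 [ 64.75  29.   126.  ]]
[[ 6.795e-01 -7.337e-01  4.000e-04  5.280e-01]
 [-7.337e-01 -6.795e-01  4.000e-04  2.507e-01]
 [-0.000e+00 -6.000e-04 -1.000e+00  6.160e-02]
 [ 0.000e+00  0.000e+00  0.000e+00  1.000e+00]]
shift mm [ 190.5  121.8 -123.5] turn [-6.0000e-04 -3.0000e-04 -1.1519e+00]
```

```bash
python3 -m pendant '[[0,0,-20,0,0,0],[0,0,-60,0,0,0],[0,0,-105,0,0,0],[15,10,-124,0,0,-0.09],[40,26,-124,0,0,-0.24],[65,42,-124,0,0,-0.39],[90,58,-124,0,0,-0.55],[115,74,-124,0,0,-0.7],[140,90,-124,0,0,-0.85],[165,106,-124,0,0,-1.0],[184,118,-124,0,0,-1.12],[190.5,122,-124,0,0,-1.152],[190.5,122,-124,0,0,-1.152],[190.5,122,-124,0,0,-1.152]]'
python3 - <<'E'
from h import *
T=tool();np.save('Tf.npy',T);im=r.capture('wrist');print(np.round(T,4))
cv2.imwrite('pics/w7.png',cv2.resize(im[20:270,155:355,::-1],(480,600),interpolation=cv2.INTER_CUBIC))
go((.5680,.0284,.185),108.8)
E
```

```text
time_s: 15.4
tcp_pos: [0.5672, 0.0279, 0.1851]
eef_rot: [-180.0, 0.1, 18.8]
contact_force: [-0.1, 0.3, -3.8]
gripper_width: 0.0175
gripper_force: 50.0
[[ 9.469e-01  3.215e-01 -1.100e-03  5.672e-01]
 [ 3.215e-01 -9.469e-01 -1.000e-04  2.790e-02]
 [-1.000e-03 -3.000e-04 -1.000e+00  1.851e-01]
 [ 0.000e+00  0.000e+00  0.000e+00  1.000e+00]]
shift mm [ 0.7 -0.   0.2] turn [-0.0002  0.0007 -0.0003]
```

View pics/w7.png

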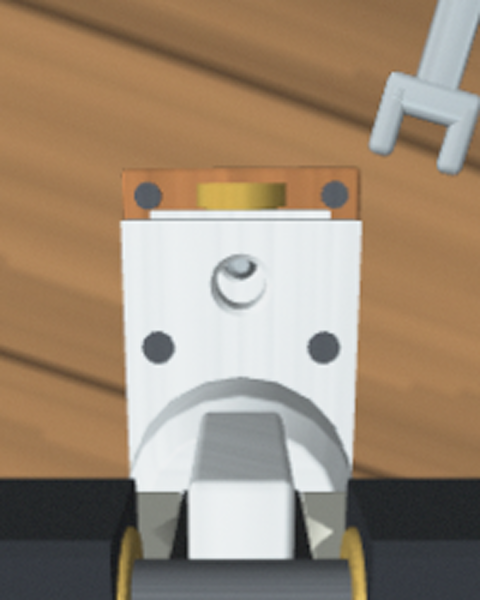

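The held bonnet's front corners are at (121,221) and (361,221). The cradle corners are at (122,168) and (359,168), the spacer's front edge is at (150..331,211), and the dowel tip shows in the hole at (240,264).

Run:
```python
from h import *
T=np.load('Tf.npy'); f=lambda a:np.array(a)/2.4+[155,20]; Ti=np.linalg.inv(T)
def tl(uv,z): P=at('wrist',f(uv),z,T); return np.round((np.c_[P,np.ones(len(P))]@Ti.T)[:,:3]*1000,2).tolist()
print('bonnet',tl([(121,221),(361,221)],T[2,3]-.0616+.014))
print('cradle',tl([(122,168),(359,168)],.02)); print('spacer',tl([(150,211),(331,211)],.074))
```

```text
bonnet [[65.02, -27.78, 47.54], [64.98, 28.45, 47.53]]
cradle [[80.76, -44.11, 164.98], [80.7, 44.75, 164.96]]
spacer [[66.04, -28.01, 111.0], [66.0, 28.54, 110.98]]
```

```bash
python3 -m pendant '[[0.8,0,15,0,0,0],[0.8,0,27,0,0,0],[0.8,0,31,0,0,0],[0.8,0,34,0,0,0],[0.8,0,37,0,0,0],[0.8,0,39,0,0,0],[0.8,0,41,0,0,0],[0.8,0,41,0,0,0]]'
```

```text
time_s: 16.45
tcp_pos: [0.5684, 0.028, 0.1445]
eef_rot: [-180.0, 0.0, 18.8]
contact_force: [0.4, 0.6, -3.7]
gripper_width: 0.0176
gripper_force: 50.0
```

```bash
python3 -m pendant '[[0,0,2,0,0,0],[0,0,4,0,0,0],[0,0,6,0,0,0],[0,0,7.5,0,0,0],[0,0,8.5,0,0,0],[0,0,9,0,0,0],[0,0,9,0,0,0]]' - 60
```

```text
time_s: 17.32
tcp_pos: [0.5686, 0.028, 0.1358]
eef_rot: [180.0, -0.0, 18.8]
contact_force: [-2.6, -0.2, 5.1]
gripper_width: 0.0175
gripper_force: 60.0
```

```bash
python3 -m pendant '[[0,0,0.3,0,0,0],[0,0,0.6,0,0,0],[0,0,0.6,0,0,0],[0,0,0.6,0,0,0]]'
```

```text
time_s: 17.82
tcp_pos: [0.5686, 0.028, 0.1355]
eef_rot: [180.0, -0.0, 18.8]
contact_force: [-3.9, 0.5, 7.8]
gripper_width: 0.0174
gripper_force: 60.0
```

```bash
python3 -m pendant '[[0,0,0.3,0,0,0],[0,0,0.6,0,0,0],[0,0,0.6,0,0,0],[0,0,0.6,0,0,0]]'
```

```text
time_s: 18.32
tcp_pos: [0.5686, 0.0281, 0.1355]
eef_rot: [180.0, -0.1, 18.8]
contact_force: [-6.1, 1.3, 12.3]
gripper_width: 0.0172
gripper_force: 60.0
```

```bash
python3 -m pendant '[[-0.3,0,0.3,0,0,0],[-0.6,0,0.7,0,0,0],[-0.6,0,1,0,0,0],[-0.6,0,1,0,0,0],[-0.6,0,1,0,0,0]]'
```

```text
time_s: 18.95
tcp_pos: [0.5686, 0.028, 0.1355]
eef_rot: [180.0, -0.1, 18.9]
contact_force: [-7.3, 1.8, 18.3]
gripper_width: 0.0177
gripper_force: 60.0
```

```bash
python3 -m pendant '[[-0.3,0,0.25,0,0,0],[-0.3,0,0.25,0,0,0],[-0.3,0,0.25,0,0,0],[-0.3,0,0.25,0,0,0],[-0.3,0,0.25,0,0,0],[-0.3,0,0.25,0,0,0]]'
python3 - <<'E'
from h import *
u,v=proj('scene',[.568,.028,.07])[0].astype(int);snap('scene','end.png',(u-60,v-50,u+60,v+50),6);print(r.get_state()['contact_force'],r.get_state()['moment'])
E
```

```text
time_s: 19.7
tcp_pos: [0.5686, 0.028, 0.1355]
eef_rot: [180.0, -0.2, 18.9]
contact_force: [-7.3, 3.0, 19.6]
gripper_width: 0.0178
gripper_force: 60.0
[-7.73675818  2.94873822 20.18227088] [ 0.76476741  2.85344856 -0.04586965]
```

View pics/end.png

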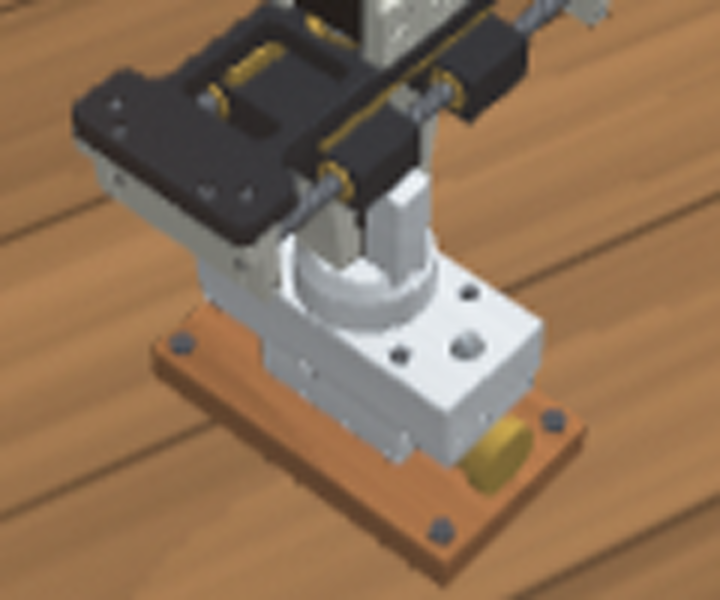

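The stack looks flush. I'll take out some of the side load before handing in.

```bash
python3 -m pendant '[[-0.3,-0.2,0,0,-0.001,0],[-0.6,-0.4,0,0,-0.002,0],[-0.6,-0.4,0,0,-0.003,0],[-0.6,-0.4,0,0,-0.003,0],[-0.6,-0.4,0,0,-0.003,0]]'; python3 -c "
from h import *
s=r.get_state();print(s['contact_force'],s['moment'],s['eef_rot'])"
```

```text
time_s: 20.38
tcp_pos: [0.5685, 0.0281, 0.1355]
eef_rot: [179.9, -0.1, 18.9]
contact_force: [-3.6, 1.0, 17.3]
gripper_width: 0.0176
gripper_force: 60.0
[-3.62945165  1.04072513 17.31224988] [ 0.0843224   1.56459815 -0.07531696] [ 1.79941421e+02 -5.47009939e-02  1.88607678e+01]
```

Better. I'll bring the push back up to 20 N and check that it holds steady.

```bash
python3 -m pendant '[[-0.4,-0.1,0.4,0,-0.002,0],[-0.4,-0.1,0.5,0,-0.002,0],[-0.4,-0.1,0.5,0,-0.002,0],[-0.4,-0.1,0.5,0,-0.002,0],[-0.4,-0.1,0.5,0,-0.002,0],[-0.4,-0.1,0.5,0,-0.002,0],[-0.4,-0.1,0.5,0,-0.002,0]]'
```

```text
time_s: 21.25
tcp_pos: [0.5685, 0.0281, 0.1354]
eef_rot: [179.9, 0.0, 18.9]
contact_force: [-4.1, 0.7, 18.4]
gripper_width: 0.0177
gripper_force: 60.0
```

```bash
python3 -m pendant '[[0,0,0.25,0,0,0],[0,0,0.25,0,0,0],[0,0,0.25,0,0,0],[0,0,0.25,0,0,0],[0,0,0.25,0,0,0],[0,0,0.25,0,0,0]]' && python3 -c "
from h import *
print(r.get_state()['contact_force']);print(r.close_job())"
```

```text
time_s: 22.0
tcp_pos: [0.5685, 0.0281, 0.1354]
eef_rot: [179.9, -0.0, 18.9]
contact_force: [-5.8, 0.5, 21.5]
gripper_width: 0.0179
gripper_force: 60.0
[-5.83280053  0.52677631 21.45852622]
the job is handed in; nothing more can be done
None
```

The valve is together and handed in at 22 s: the spacer is seated and released, and the bonnet is closed with no visible gap and still held down with about 21 N (about 6 N of side load remains); the pot, jar and wrench were not touched.

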